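Suction unit to off, then unclip and hold out its battery cassette

TASK

Shut the suction unit down for a battery change: stand its lever upright (the off position) while the battery cassette is still seated, then pinch the two side catches of the cassette together between the fingers, draw it straight up out of the well and hold it upright and still, its underside some centimetres clear above the unit's top, with both catches still pinched. Finish while holding it there: do not put it down or let go. Leave the lever upright and do not disturb the bottles and the syringe standing around.

Things in the scene. Friction and masses are not known exactly. Their poses are not given: they have to be found in the camera images.
- unit: Suction unit, white and grey plastic housing 250 (x) x 150 (y) x 80 mm high, fixed to the table at a different place and yaw every time. Origin: centre of its underside; x runs from the lever end to the cassette end (roughly away from the robot), y to the left, z up. Flat top at z = 80 mm. The lever stands at x = -70 mm, the cassette at x = +50 mm, both at y = 0.
- lever (a joint): Angle of the lever (rad): 0 = upright (off, at the dark dash on the housing at either side). Negative = leaning to the unit's -x (towards the robot), positive = towards the cassette; range -0.85 to 0.45. It starts leaning towards the robot by 0.35 to 0.75 and stays where it is left; moving it takes about 1 N at the knob.
- lever_pivot (a point): Hinge of the lever, which turns about the unit's y axis: 10 mm above the unit's top, at x = -70, y = 0 of the unit.
- lever_knob (a point): Centre of the lever's black cross-bar knob: a cylinder of 18 mm diameter and 32 mm long along the unit's y axis, 65 mm from the pivot. Its two flat ends can be pinched along y (32 mm), and it turns between the fingers as the lever swings; the lever can lag the fingers by some 5 mm at the knob, so check its angle. Below it is a 12 mm square steel bar.
- cassette_center (a point): Centre (half-way up) of the loose battery cassette, a black upright block 60 (x) x 43 (y) x 99 mm high, with the unit's axes while seated. It stands in a well of the unit with its lowest 45 mm, 1.5 mm play all round; the rest stands out. Seated, this point is 3.5 mm above the unit's top. In the middle of each y face is a sprung grey ribbed catch.
- catch_left (a joint): Travel (m) of the catch on the cassette's +y side: 0 = sprung out, 0.008 = fully in. Spring 2 N at rest, 5 N fully in. Its finger pad is 34 mm wide (x) and 36 mm high, from 6.5 to 42.5 mm above the cassette's centre (10 to 46 mm above the unit's top while seated). The outer faces of the two pads are 66 mm apart free, 50 mm apart fully pinched.
- catch_right (a joint): The same for the catch on the cassette's -y side.
- cassette: The same cassette with its catches, 0.2 to 0.37 kg; origin at the centre of its underside, 48.5 mm below its centre; z up. A barb at the foot of each catch hooks 4 mm under the lip of the well: it cannot be drawn until both catches are pressed in by about 4 mm (5.5 mm if it sits to one side).
- spray: Bystander: slim white bottle, 34 mm diameter, 125 mm high, standing on the table to the left of the unit; origin at the centre of its underside.
- drink: Bystander: clear drinking bottle with a screw cap, 68 mm diameter, 170 mm high, standing to the right of the unit, beside the cassette; origin at the centre of its underside.
- syringe: Bystander: large clear syringe about 160 mm long and 22 mm high, lying on the table to the right of the unit; origin under the middle of its barrel.

How it is judged:
By the outcome, as a careful person would: the job done as asked, in the order asked, and still so for the second after the job is handed in, while the arm keeps its last pose, push and grip.
It also fails if it takes over 48 s, if anything falls off the work surface, if the arm or the gripper's body presses on something with over 40 N, if the wrist force passes 120 N, or if a joint passes its speed limit or range.

ROBOT

A 7-joint arm with a two-finger parallel gripper is mounted at the origin on the work surface. World frame = base frame: x ahead of the robot, y to its left, z up, the work surface at z = 0. Lengths are in m, angles in rad, forces in N, time in s.
With the tool pointing down it reaches from about 0.425 to 0.975 m from the base axis. Payload 16.7 kg.
Tool frame: the origin (TCP) lies midway between the tips of the shut fingers; the grasp point (between the pads) lies 19 mm behind it (bot.grip_depth is the distance from the TCP to the grasp point, in m); z points along the fingers, y is the direction in which the jaws open and shut (so a half turn about z gives the same grasp; the last joint's range is limited). The gripper opens to 85 mm and grips with 20 to 120 N. Pads are 22 mm wide; open, the fingers measure 114 mm over their backs; the gripper's body (76 mm by 85 mm) begins 54 mm behind the grasp point. The pads swing forward as they close: fully open they stand 13 mm farther back than shut.
Start: joints at [1.183, 0.426, 0.074, 1.606, -0.034, 1.111, -0.067], TCP at [0.159, -0.656, 0.231] pointing down, gripper open.
Joint ranges: [-2.85, 2.85], [-0.5, 2.14], [-1.23, 1.37], [0.21, 2.46], [-1.02, 4.16], [0.16, 2.05], [-2.73, 2.73]. Speed limits (rad/s): [1.89, 1.89, 2.39, 2.39, 3.01, 3.01, 3.01].

INTERFACE

Orientations are given as a unit quaternion [x, y, z, w].
In Python, from station import bot gives the robot as it stands.
- The arm moves only by the shell command python3 -m crank 'ROWS' [FORCE]. ROWS is JSON, a list of rows, each an object of numbers: "claw": the closure in counts, from 0 (fully open) to 255 (shut); "tx", "ty", "tz": the shift along the world's x, y, z in m; "spin": the turn about the world's z in rad. In form: [{"claw": .., "tx": .., "ty": .., "tz": .., "spin": ..}, ...]. A call has exactly 10 rows; each row is the pose to reach, as a shift and turn from the pose measured when the call began; what a row does not reach only later rows make up. A row lasts 1/8 s, in which the tool goes at most 62.5 mm and 10.7 degrees, less where a joint would pass 70% of its speed; a pose out of reach is approached as far as the arm can. A call with a gripper value outside its range is refused whole. The fingers move at their own pace and stop on an object; FORCE is the grip in N (left out, the last holds). Time passes only in rows, so rows that repeat a pose let the fingers close, or fill a call up. It gives the time, the measured TCP pose, the force and the opening at its end, in the units of the state.
- bot.sense(): the state, without advancing time (a new reading comes with each control period).
- bot.capture(name): name is "side" or "top"; returns a dict with "frame" (480x640x3 uint8, red, green, blue), "depth" (480x640 float32, m along the optical axis (not along the pixel's ray), 0 where there is no reading), "fx", "fy", "cx", "cy" (pixels), "R" (3x3) and "t" (3): a world point X has camera coordinates R X + t. Camera axes: x right, y down, z forward; pixel columns grow to the right and rows downward; lengths in m; the calibration is good to about 2 mm. A picture is of the moment at which its call begins.
- bot.close_job(): hands the job in, once; it reports no verdict.
The state is a dict: "time_s": time; "joint_positions": joint angles; "joint_velocities": joint speeds; "joint_torque": joint torques, N m; "ee_pos": TCP position; "tcp_rot": TCP orientation; "force": force on the tool from outside, world axes, zero at the start; "moment": the same for the moment, N m; "finger_gap": finger opening in m.
Only numpy, scipy, OpenCV 4.12 (cv2) and the standard library are available. Lean on these libraries where they do the work, as an engineer would, in place of code of your own. Each camera call takes 0.05 s, during which the arm holds its last target. There are 200 camera calls.

## Working session

There is one attempt and no reset: what is moved stays moved. The work goes in short steps, Python scripts to look and compute and a shell command to move; the robot and the scene stay as the last step left them, time stands still between calls to the robot, and variables do not carry over. Pictures are saved under pics/ and viewed, about 8 in all and at most 12, crops included, and the job is handed in when it is done.

```bash
mkdir -p pics; ls; python3 - <<'E'
from station import bot
import cv2,numpy as np
s=bot.sense();print({k:np.round(v,3).tolist() for k,v in s.items()},bot.grip_depth)
for n in("top","side"):
    c=bot.capture(n);cv2.imwrite(f"pics/{n}0.png",c["frame"][:,:,::-1]);np.savez(f"{n}0.npz",**c)
    print(n,c["fx"],c["fy"],c["cx"],c["cy"],np.round(c["R"],3).tolist(),np.round(-c["R"].T@c["t"],3))
E
```

```text
pics
{'time_s': 0.0, 'joint_positions': [1.184, 0.427, 0.074, 1.607, -0.034, 1.111, -0.067], 'joint_velocities': [-0.001, 0.0, 0.001, 0.001, 0.0, 0.001, -0.001], 'joint_torque': [-0.001, -94.984, 3.761, -46.352, 0.019, 0.01, -0.0], 'ee_pos': [0.159, -0.656, 0.231], 'tcp_rot': [0.993, 0.119, -0.0, -0.001], 'force': [-0.8, -1.053, -0.137], 'moment': [0.014, -0.0, 0.016], 'finger_gap': 0.086} 0.0187
top 475.5740525712786 475.5740525712786 312.5516419386417 237.0784403517039 [[0.024, -0.999, 0.034], [-0.992, -0.028, -0.12], [0.121, -0.03, -0.992]] [0.486 0.068 0.896]
side 434.57499478467963 434.57499478467963 318.2703598078594 233.7393440223789 [[0.996, -0.084, -0.002], [-0.058, -0.68, -0.731], [0.06, 0.728, -0.683]] [ 0.559 -0.54   0.691]
```

View pics/top0.png

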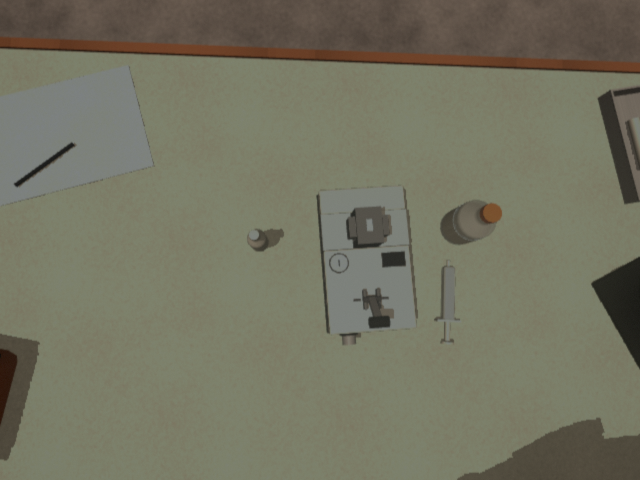

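View pics/side0.png

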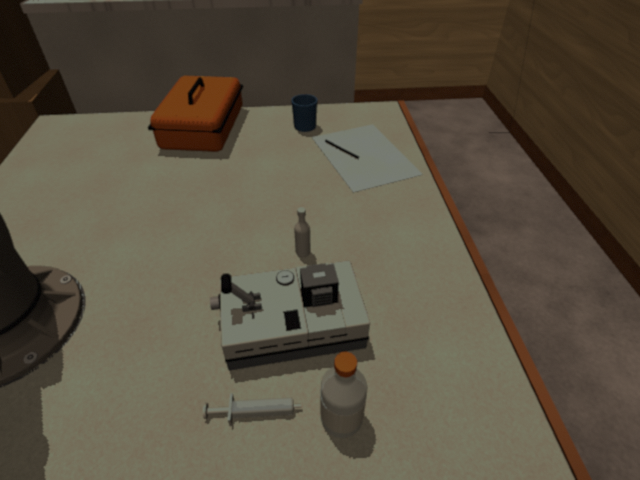

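The top view shows the unit with corners near (320,190), (403,185), (416,328) and (328,334). The cassette is at (370,226), the knob at (379,322), the spray bottle at (257,239) and the drink bottle at (472,222). Next I'll measure poses from the depth data.

```bash
cat > h.py <<'E'
import numpy as np,cv2
def cloud(c):
    v,u=np.mgrid[:480,:640];d=c["depth"]
    P=np.stack([(u-c["cx"])/c["fx"]*d,(v-c["cy"])/c["fy"]*d,d],-1)
    W=(P-c["t"])@c["R"]; W[d==0]=np.nan
    return W
def rect(p):
    (c,s,a)=cv2.minAreaRect((p*1000).astype(np.float32)); return np.round(c,1),np.round(s,1),round(a,2)
def topseg(W,lo,hi,box):
    x,y,z=W[...,0],W[...,1],W[...,2]
    m=(z>lo)&(z<hi)&(x>box[0])&(x<box[1])&(y>box[2])&(y<box[3])
    n,l,st,_=cv2.connectedComponentsWithStats(m.astype(np.uint8))
    return [(W[l==i],st[i]) for i in range(1,n) if st[i,4]>15]
E
python3 - <<'E'
from h import *
for n in("top","side"):
    W=cloud(np.load(n+"0.npz"))
    print(n,"table",np.nanmedian(W[300:320,200:240,2]) if n=="top" else np.nanmedian(W[200:220,200:240,2]))
    B=(.3,.85,-.4,.4)
    for nm,lo,hi in(("top",.072,.087),("high",.1,.2)):
        for p,st in topseg(W,lo,hi,B):
            print(nm,st[4],st[:4],*rect(p[:,:2]),"z",np.round(np.percentile(p[:,2],[5,50,95]),4),"med",np.round(np.median(p,0),4))
E
```

```text
top table 0.0005498288197415536
top 10324 [319 186  98 149] [551.9 -52.1] [250.6 150.6] 5.58 z [0.0783 0.0808 0.0836] med [ 0.5396 -0.047   0.0808]
top 126 [451 205  24  37] [ 613.1 -216.4] [67.  28.7] 23.37 z [0.0728 0.0802 0.0859] med [ 0.6074 -0.207   0.0802]
top 139 [247 229  19  20] [580.2 139.4] [30.5 33.2] 39.29 z [0.0746 0.0817 0.0861] med [0.5748 0.1344 0.0817]
high 1340 [456 201  46  39] [ 619.7 -231.3] [66.8 59.1] 20.69 z [0.1057 0.1251 0.1718] med [ 0.6161 -0.2247  0.1251]
high 1371 [346 207  44  40] [601.5 -46.9] [60.2 66.8] 5.49 z [0.1152 0.1341 0.1368] med [ 0.5999 -0.0451  0.1341]
high 96 [249 230  11  12] [581.3 139.7] [16.2 16.1] 46.56 z [0.1177 0.1255 0.1272] med [0.5808 0.1396 0.1255]
high 398 [368 298  22  31] [460.9 -61.1] [46.2 31.4] 2.05 z [0.1059 0.1499 0.1548] med [ 0.4532 -0.0598  0.1499]
side table 0.00041928944885552706
top 120 [294 222  16  13] [580.4 133.9] [31.9 24.7] 4.24 z [0.0728 0.0804 0.0863] med [0.5805 0.1292 0.0804]
top 7767 [220 260 150  89] [551.  -52.4] [250.6 153.3] 5.62 z [0.0777 0.0802 0.0825] med [ 0.5367 -0.0789  0.0802]
top 227 [320 396  46  23] [ 615.9 -255.9] [27.1 66.7] 76.61 z [0.0731 0.0801 0.0864] med [ 0.6138 -0.2651  0.0801]
high 98 [297 207   9  14] [579.3 139.3] [16.3 18.8] 35.05 z [0.1024 0.1208 0.1261] med [0.5804 0.135  0.1208]
high 1275 [300 263  39  41] [600.9 -47.5] [60.2 69.5] 6.06 z [0.105  0.1328 0.1355] med [ 0.6011 -0.0599  0.1328]
high 407 [221 273  31  28] [460.5 -62. ] [44.2 33.8] 2.32 z [0.1042 0.1413 0.1538] med [ 0.4546 -0.0653  0.1413]
high 1923 [321 351  47  59] [ 620.1 -240. ] [59.3 66.9] 78.6 z [0.1042 0.1238 0.1706] med [ 0.6181 -0.2478  0.1238]
```

Unit centre is (0.5515, -0.0522) with yaw 0.098, and the cassette agrees with this. The knob is at about (0.448, -0.062, 0.145), with the lever at about -0.555. I'll move in by a slightly outward arc and spin by -0.14.

```bash
python3 -m crank '[{"claw":0,"tx":0.04,"ty":0.04,"tz":0.01,"spin":-0.03},{"claw":0,"tx":0.08,"ty":0.08,"tz":0.02,"spin":-0.06},{"claw":0,"tx":0.12,"ty":0.12,"tz":0.02,"spin":-0.09},{"claw":0,"tx":0.16,"ty":0.16,"tz":0.02,"spin":-0.12},{"claw":0,"tx":0.20,"ty":0.21,"tz":0.02,"spin":-0.14},{"claw":0,"tx":0.23,"ty":0.26,"tz":0.02,"spin":-0.14},{"claw":0,"tx":0.25,"ty":0.31,"tz":0.02,"spin":-0.14},{"claw":0,"tx":0.26,"ty":0.36,"tz":0.02,"spin":-0.14},{"claw":0,"tx":0.27,"ty":0.41,"tz":0.02,"spin":-0.14},{"claw":0,"tx":0.28,"ty":0.45,"tz":0.02,"spin":-0.14}]' 20
```

```text
time_s: 1.35
ee_pos: [0.4389, -0.2036, 0.2506]
tcp_rot: [0.999, 0.049, -0.0, -0.001]
force: [0.7, -0.1, 0.6]
finger_gap: 0.0855
```

```bash
python3 -m crank '[{"claw":0,"tx":0.003,"ty":0.05,"tz":0,"spin":0},{"claw":0,"tx":0.006,"ty":0.10,"tz":0,"spin":0},{"claw":0,"tx":0.009,"ty":0.141,"tz":0,"spin":0},{"claw":0,"tx":0.009,"ty":0.141,"tz":-0.03,"spin":0},{"claw":0,"tx":0.009,"ty":0.141,"tz":-0.07,"spin":0},{"claw":0,"tx":0.009,"ty":0.141,"tz":-0.10,"spin":0},{"claw":0,"tx":0.009,"ty":0.141,"tz":-0.118,"spin":0},{"claw":0,"tx":0.009,"ty":0.141,"tz":-0.127,"spin":0},{"claw":0,"tx":0.009,"ty":0.141,"tz":-0.127,"spin":0},{"claw":0,"tx":0.009,"ty":0.141,"tz":-0.127,"spin":0}]' 20
python3 - <<'E'
from station import bot
import cv2
c=bot.capture("side");cv2.imwrite("pics/s1.png",cv2.resize(c["frame"][200:360,170:390,::-1],None,fx=3,fy=3))
E
```

```text
time_s: 2.6
ee_pos: [0.4483, -0.0626, 0.1243]
tcp_rot: [0.999, 0.049, 0.0, -0.001]
force: [-0.1, -0.7, 0.8]
finger_gap: 0.0854
```

View pics/s1.png

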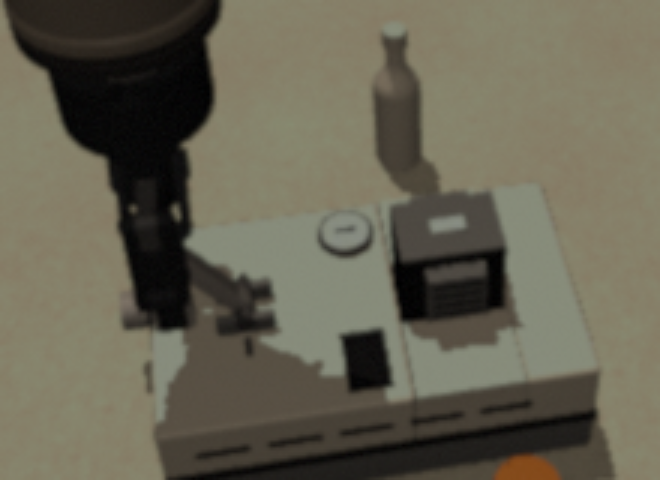

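The open fingers straddle the knob, seen at crop (160,290), as the lever bar runs into them. I'll close on it.

```bash
python3 -m crank '[{"claw":60,"tx":0,"ty":0,"tz":0,"spin":0},{"claw":120,"tx":0,"ty":0,"tz":0,"spin":0},{"claw":150,"tx":0,"ty":0,"tz":0,"spin":0},{"claw":200,"tx":0,"ty":0,"tz":0,"spin":0},{"claw":200,"tx":0,"ty":0,"tz":0,"spin":0},{"claw":200,"tx":0,"ty":0,"tz":0,"spin":0},{"claw":200,"tx":0,"ty":0,"tz":0,"spin":0},{"claw":200,"tx":0,"ty":0,"tz":0,"spin":0},{"claw":200,"tx":0,"ty":0,"tz":0,"spin":0},{"claw":200,"tx":0,"ty":0,"tz":0,"spin":0}]' 20
```

```text
time_s: 3.9
ee_pos: [0.4482, -0.0624, 0.1245]
tcp_rot: [0.999, 0.049, 0.0, -0.001]
force: [-3.0, 1.7, 4.7]
finger_gap: 0.0317
```

```bash
python3 -m crank '[{"claw":200,"tx":0.006,"ty":0.0006,"tz":0.0033,"spin":0},{"claw":200,"tx":0.010,"ty":0.001,"tz":0.005,"spin":0},{"claw":200,"tx":0.015,"ty":0.0015,"tz":0.0069,"spin":0},{"claw":200,"tx":0.020,"ty":0.002,"tz":0.008,"spin":0},{"claw":200,"tx":0.0245,"ty":0.0024,"tz":0.0091,"spin":0},{"claw":200,"tx":0.029,"ty":0.0029,"tz":0.0096,"spin":0},{"claw":200,"tx":0.034,"ty":0.0034,"tz":0.0098,"spin":0},{"claw":200,"tx":0.037,"ty":0.0036,"tz":0.0098,"spin":0},{"claw":200,"tx":0.037,"ty":0.0036,"tz":0.0098,"spin":0},{"claw":200,"tx":0.037,"ty":0.0036,"tz":0.0098,"spin":0}]' 20
cat > lev.py <<'E'
from station import bot
from h import *
import sys
c=bot.capture("side");cv2.imwrite(f"pics/{sys.argv[1]}.png",cv2.resize(c["frame"][200:360,170:390,::-1],None,fx=3,fy=3))
a=.098;O=np.array([.5515,-.0522])
for n,c in(("side",c),("top",bot.capture("top"))):
    W=cloud(c);d=W[...,:2]-O
    u=d[...,0]*np.cos(a)+d[...,1]*np.sin(a);v=-d[...,0]*np.sin(a)+d[...,1]*np.cos(a)
    z=W[...,2]
    m=(abs(v)<.02)&(u>-.13)&(u<-.02)
    for lo,hi in((.1,.115),(.115,.13),(.13,.145),(.145,.153),(.153,.175)):
        k=m&(z>lo)&(z<hi)
        if k.sum()>4:print(n,lo,k.sum(),"u",np.round(np.percentile(u[k],[5,50,95])*1e3,1),"v",np.round(np.percentile(v[k],[5,95])*1e3,1),"z",np.round(np.percentile(z[k],[50,95]),4))
E
python3 lev.py s2
```

```text
time_s: 5.15
ee_pos: [0.4854, -0.0587, 0.1343]
tcp_rot: [0.999, 0.049, 0.001, -0.001]
force: [0.4, 1.2, -1.1]
finger_gap: 0.0316
side 0.1 39 u [-76.  -70.7 -65.5] v [-6.4 -4.1] z [0.1075 0.1138]
```

View pics/s2.png

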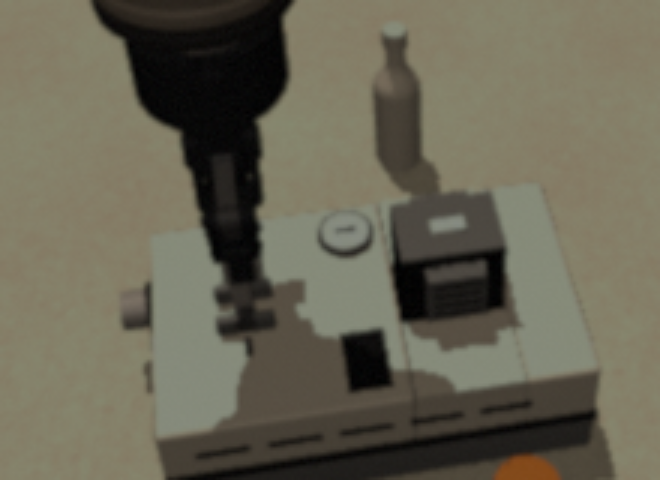

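The bar appears near vertical at crop (245,310). I'll release, rise and measure the lever unobstructed.

```bash
python3 -m crank '[{"claw":100,"tx":0,"ty":0,"tz":0,"spin":0},{"claw":50,"tx":0,"ty":0,"tz":0,"spin":0},{"claw":0,"tx":0,"ty":0,"tz":0,"spin":0},{"claw":0,"tx":0,"ty":0,"tz":0,"spin":0},{"claw":0,"tx":0,"ty":0,"tz":0.02,"spin":0},{"claw":0,"tx":0,"ty":0,"tz":0.06,"spin":0},{"claw":0,"tx":0,"ty":0,"tz":0.10,"spin":0},{"claw":0,"tx":0,"ty":-0.05,"tz":0.12,"spin":0},{"claw":0,"tx":0,"ty":-0.10,"tz":0.12,"spin":0},{"claw":0,"tx":0,"ty":-0.15,"tz":0.12,"spin":0}]' 20
python3 lev.py s3
```

```text
time_s: 6.5
ee_pos: [0.4853, -0.2104, 0.2549]
tcp_rot: [0.999, 0.05, 0.001, -0.0]
force: [1.2, -0.2, 0.3]
finger_gap: 0.0854
side 0.1 43 u [-76.  -70.1 -64.9] v [-6.3 -3.1] z [0.1079 0.1142]
side 0.115 44 u [-76.4 -71.3 -65.6] v [-6.7 -3.9] z [0.1227 0.1293]
side 0.13 17 u [-76.1 -69.6 -66. ] v [-6.1 -3.6] z [0.1336 0.1363]
side 0.145 15 u [-76.4 -71.6 -66.1] v [-16.7 -13.8] z [0.1504 0.1521]
side 0.153 149 u [-76.2 -69.9 -64.1] v [-16.3  13.4] z [0.1624 0.1649]
top 0.153 244 u [-79.3 -71.4 -63.6] v [-13.6  15.7] z [0.1629 0.1661]
```

The lever is upright within about 0.02 rad: knob u ≈ -71.4 mm against the pivot at -70. Now to the cassette at (0.6013, -0.0471).

```bash
python3 -m crank '[{"claw":0,"tx":0.03,"ty":0.042,"tz":0,"spin":0},{"claw":0,"tx":0.06,"ty":0.084,"tz":0,"spin":0},{"claw":0,"tx":0.09,"ty":0.126,"tz":0,"spin":0},{"claw":0,"tx":0.116,"ty":0.1633,"tz":0,"spin":0},{"claw":0,"tx":0.116,"ty":0.1633,"tz":-0.03,"spin":0},{"claw":0,"tx":0.116,"ty":0.1633,"tz":-0.06,"spin":0},{"claw":0,"tx":0.116,"ty":0.1633,"tz":-0.09,"spin":0},{"claw":0,"tx":0.116,"ty":0.1633,"tz":-0.11,"spin":0},{"claw":0,"tx":0.116,"ty":0.1633,"tz":-0.11,"spin":0},{"claw":0,"tx":0.116,"ty":0.1633,"tz":-0.11,"spin":0}]' 20
python3 - <<'E'
from station import bot
import cv2
a=bot.capture("side")["frame"][180:360,200:400];b=bot.capture("top")["frame"][150:330,270:470]
cv2.imwrite("pics/s4.png",cv2.resize(cv2.hconcat([a,b])[:,:,::-1],None,fx=2,fy=2))
E
```

```text
time_s: 7.85
ee_pos: [0.6008, -0.0507, 0.145]
tcp_rot: [0.999, 0.046, 0.001, 0.0]
force: [0.3, 0.8, -0.3]
finger_gap: 0.0852
```

View pics/s4.png

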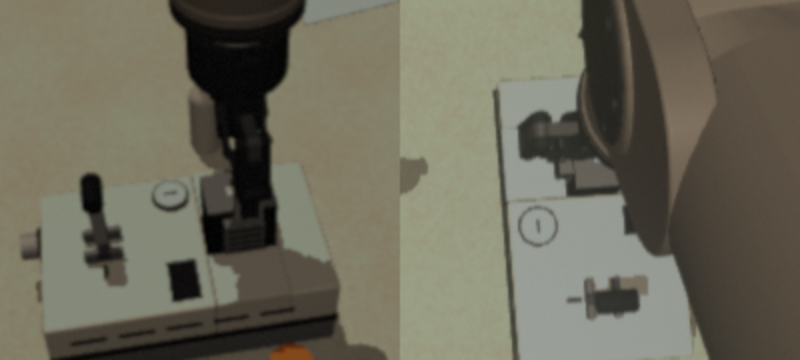

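The fingers straddle the cassette: the near finger is at left-panel (250,190), above the front catch, and the lever stands upright at (95,215). The TCP is 3.6 mm short in y, so I'll correct that, then descend.

```bash
python3 -m crank '[{"claw":0,"tx":0.0005,"ty":0.0036,"tz":0,"spin":0.006},{"claw":0,"tx":0.0005,"ty":0.0036,"tz":0,"spin":0.006},{"claw":0,"tx":0.0005,"ty":0.0036,"tz":-0.015,"spin":0.006},{"claw":0,"tx":0.0005,"ty":0.0036,"tz":-0.03,"spin":0.006},{"claw":0,"tx":0.0005,"ty":0.0036,"tz":-0.04,"spin":0.006},{"claw":0,"tx":0.0005,"ty":0.0036,"tz":-0.05,"spin":0.006},{"claw":0,"tx":0.0005,"ty":0.0036,"tz":-0.06,"spin":0.006},{"claw":0,"tx":0.0005,"ty":0.0036,"tz":-0.06,"spin":0.006},{"claw":0,"tx":0.0005,"ty":0.0036,"tz":-0.06,"spin":0.006},{"claw":0,"tx":0.0005,"ty":0.0036,"tz":-0.06,"spin":0.006}]' 20
```

```text
time_s: 9.2
ee_pos: [0.6017, -0.0472, 0.0857]
tcp_rot: [0.999, 0.049, 0.001, 0.0]
force: [-0.1, 0.5, -0.7]
finger_gap: 0.0853
```

```bash
python3 -m crank '[{"claw":40,"tx":0,"ty":0,"tz":0,"spin":0},{"claw":60,"tx":0,"ty":0,"tz":0,"spin":0},{"claw":80,"tx":0,"ty":0,"tz":0,"spin":0},{"claw":100,"tx":0,"ty":0,"tz":0,"spin":0},{"claw":120,"tx":0,"ty":0,"tz":0,"spin":0},{"claw":160,"tx":0,"ty":0,"tz":0,"spin":0},{"claw":160,"tx":0,"ty":0,"tz":0,"spin":0},{"claw":160,"tx":0,"ty":0,"tz":0,"spin":0},{"claw":160,"tx":0,"ty":0,"tz":0,"spin":0},{"claw":160,"tx":0,"ty":0,"tz":0,"spin":0}]' 50
```

```text
time_s: 10.45
ee_pos: [0.6024, -0.0473, 0.0874]
tcp_rot: [0.999, 0.049, 0.002, 0.0]
force: [-6.9, -0.6, 24.1]
finger_gap: 0.045
```

The gap is 45 mm, when fully pinched should be 50, and there is a 24 N upward force. That's unexpected, so I'll look.

```bash
python3 - <<'E'
from station import bot
import cv2,numpy as np
s=bot.sense();print({k:np.round(s[k],3).tolist() for k in("force","moment","finger_gap","tcp_rot","ee_pos")})
a=bot.capture("side");b=bot.capture("top")
np.savez("sg.npz",**a);np.savez("tg.npz",**b)
a=a["frame"][220:340,260:400];b=b["frame"][180:300,310:450]
im=cv2.convertScaleAbs(cv2.hconcat([a,b])[:,:,::-1],alpha=1.8)
cv2.imwrite("pics/s5.png",cv2.resize(im,None,fx=2.8,fy=2.8,interpolation=cv2.INTER_CUBIC))
E
```

```text
{'force': [-6.918, -0.556, 24.135], 'moment': [-0.06, 1.576, -0.026], 'finger_gap': 0.045, 'tcp_rot': [0.999, 0.049, 0.002, 0.0], 'ee_pos': [0.602, -0.047, 0.087]}
```

View pics/s5.png

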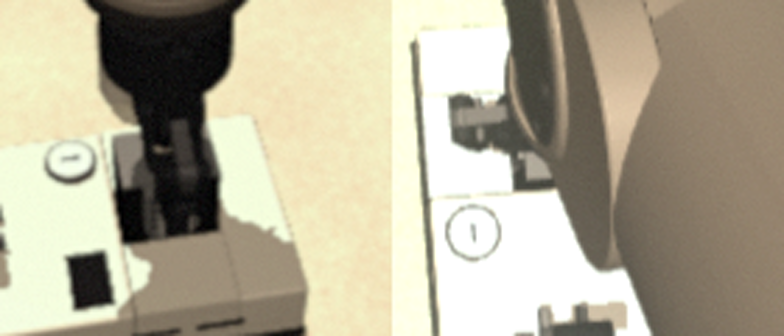

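The fingers lie over the catches at left-panel (180,190), with no contact with the housing visible. The upward force fits friction from the pads swinging forward. I'll lift gently first and check.

```bash
python3 -m crank '[{"claw":160,"tx":0,"ty":0,"tz":0.002,"spin":0},{"claw":160,"tx":0,"ty":0,"tz":0.004,"spin":0},{"claw":160,"tx":0,"ty":0,"tz":0.006,"spin":0},{"claw":160,"tx":0,"ty":0,"tz":0.008,"spin":0},{"claw":160,"tx":0,"ty":0,"tz":0.010,"spin":0},{"claw":160,"tx":0,"ty":0,"tz":0.012,"spin":0},{"claw":160,"tx":0,"ty":0,"tz":0.014,"spin":0},{"claw":160,"tx":0,"ty":0,"tz":0.015,"spin":0},{"claw":160,"tx":0,"ty":0,"tz":0.015,"spin":0},{"claw":160,"tx":0,"ty":0,"tz":0.015,"spin":0}]' 50
cat > cas.py <<'E'
from station import bot
from h import *
import sys
a=.098;O=np.array([.5515,-.0522])
for n in("side","top"):
    c=bot.capture(n);W=cloud(c);d=W[...,:2]-O
    if n=="side":cv2.imwrite(f"pics/{sys.argv[1]}.png",cv2.resize(cv2.convertScaleAbs(c["frame"][150:340,180:400,::-1],alpha=1.6),None,fx=3,fy=3))
    u=d[...,0]*np.cos(a)+d[...,1]*np.sin(a);v=-d[...,0]*np.sin(a)+d[...,1]*np.cos(a);z=W[...,2]
    # cassette's top outside the fingers (|u-50| between 16 and 28)
    for s,lo,hi in(("near",22,33),("far",66,78)):
        k=(u>lo/1e3)&(u<hi/1e3)&(abs(v)<.019)&(z>.1)&(z<.28)
        if k.sum()>5:print(n,s,k.sum(),"z",np.round(np.percentile(z[k],[10,50,90]),4))
    k=(u>.01)&(u<.09)&(v<-.015)&(v>-.025)&(z>.085)&(z<.25)
    if k.sum()>5:print(n,"-y face z range",np.round(np.percentile(z[k],[1,50,99]),4),"u",np.round(np.percentile(u[k],[2,98]),4))
E
python3 cas.py s6
```

```text
time_s: 11.8
ee_pos: [0.6023, -0.0473, 0.1023]
tcp_rot: [0.999, 0.049, 0.002, 0.0]
force: [0.5, 0.5, -3.5]
finger_gap: 0.0435
side near 147 z [0.1281 0.1484 0.1994]
side far 46 z [0.1472 0.149  0.2091]
side -y face z range [0.0865 0.1407 0.2481] u [0.0177 0.0798]
top near 44 z [0.1478 0.149  0.1503]
```

View pics/s6.png

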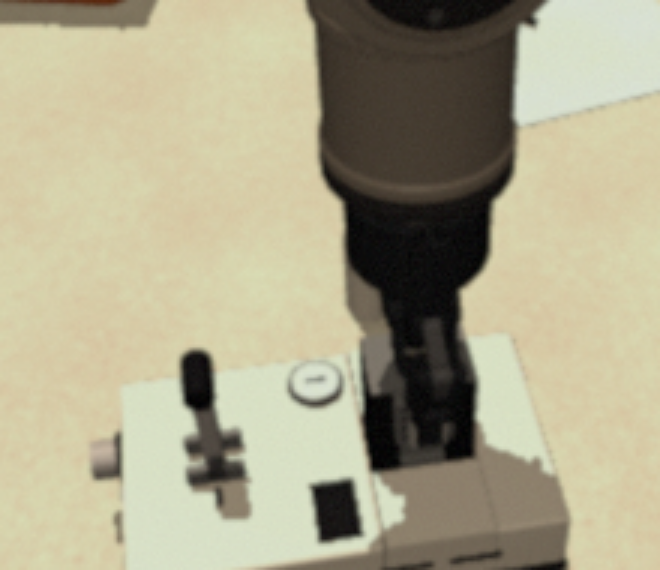

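The cassette top has risen 15.5 mm to z = 0.149, the force of -3.5 N matches its weight, and the lever is still upright at (205,420). I'll draw it out fully.

```bash
python3 -m crank '[{"claw":160,"tx":0,"ty":0,"tz":0.008,"spin":0},{"claw":160,"tx":0,"ty":0,"tz":0.018,"spin":0},{"claw":160,"tx":0,"ty":0,"tz":0.029,"spin":0},{"claw":160,"tx":0,"ty":0,"tz":0.040,"spin":0},{"claw":160,"tx":0,"ty":0,"tz":0.051,"spin":0},{"claw":160,"tx":0,"ty":0,"tz":0.062,"spin":0},{"claw":160,"tx":0,"ty":0,"tz":0.072,"spin":0},{"claw":160,"tx":0,"ty":0,"tz":0.079,"spin":0},{"claw":160,"tx":0,"ty":0,"tz":0.080,"spin":0},{"claw":160,"tx":0,"ty":0,"tz":0.080,"spin":0}]' 50
python3 -m crank '[{"claw":160,"tx":0,"ty":0,"tz":0,"spin":0},{"claw":160,"tx":0,"ty":0,"tz":0,"spin":0},{"claw":160,"tx":0,"ty":0,"tz":0,"spin":0},{"claw":160,"tx":0,"ty":0,"tz":0,"spin":0},{"claw":160,"tx":0,"ty":0,"tz":0,"spin":0},{"claw":160,"tx":0,"ty":0,"tz":0,"spin":0},{"claw":160,"tx":0,"ty":0,"tz":0,"spin":0},{"claw":160,"tx":0,"ty":0,"tz":0,"spin":0},{"claw":160,"tx":0,"ty":0,"tz":0,"spin":0},{"claw":160,"tx":0,"ty":0,"tz":0,"spin":0}]' 50
python3 cas.py s7; python3 lev.py x
```

```text
time_s: 13.15
ee_pos: [0.6022, -0.0473, 0.1821]
tcp_rot: [0.999, 0.049, 0.002, 0.0]
force: [0.1, -0.7, -3.5]
finger_gap: 0.0441
time_s: 14.4
ee_pos: [0.6022, -0.0474, 0.1821]
tcp_rot: [0.999, 0.049, 0.002, 0.0]
force: [-1.0, -0.3, -3.3]
finger_gap: 0.0438
side near 177 z [0.1749 0.2279 0.2293]
side far 89 z [0.1364 0.1636 0.2286]
side -y face z range [0.1309 0.1859 0.2292] u [0.0198 0.0792]
top near 81 z [0.2275 0.2289 0.2303]
side 0.1 45 u [-76.  -70.2 -64.9] v [-6.3 -3.7] z [0.1073 0.1138]
side 0.115 44 u [-76.4 -71.  -65.6] v [-6.4 -3.8] z [0.1228 0.1295]
side 0.13 17 u [-76.1 -69.8 -66. ] v [-6.3 -4.4] z [0.1334 0.1364]
side 0.145 18 u [-78.1 -71.7 -66.3] v [-16.  -14.7] z [0.151  0.1526]
side 0.153 196 u [-80.1 -71.9 -64.2] v [-15.7  12.8] z [0.1619 0.1646]
top 0.153 245 u [-79.3 -71.4 -63.6] v [-13.6  15.6] z [0.1629 0.1657]
```

View pics/s7.png

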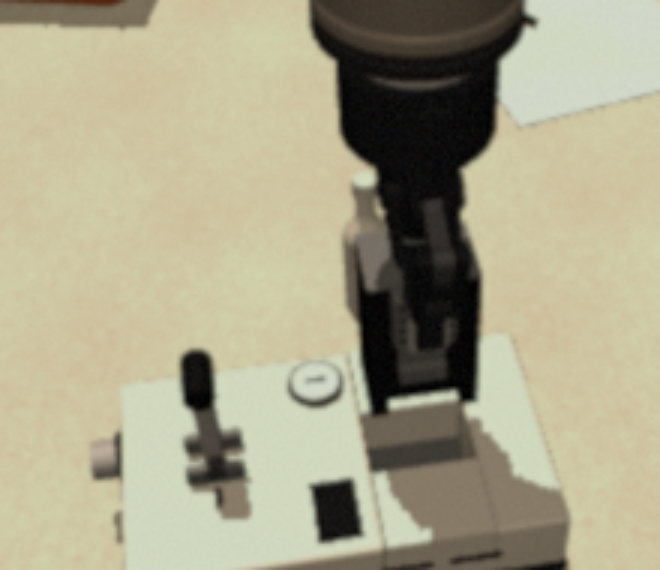

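The cassette hangs upright and free above the empty well at (420,430). Its top is at 0.229 both near and far, so its underside is at about 0.130, 5 cm clear. I'll check the bystanders and hand in.

```bash
python3 - <<'E'
from station import bot
from h import *
A=np.load("side0.npz");b=bot.capture("side")
d=cv2.absdiff(A["frame"],b["frame"]).max(2)
for n,(r0,r1,c0,c1) in dict(drink=(350,435,318,368),syringe=(395,430,200,305),spray=(205,225,290,302)).items():
    print(n,"changed px frac",round(float((d[r0:r1,c0:c1]>40).mean()),3))
s=bot.sense();print(s["finger_gap"],s["force"],np.abs(s["joint_velocities"]).max(),s["time_s"])
bot.close_job()
E
```

```text
drink changed px frac 0.065
syringe changed px frac 0.232
spray changed px frac 0.0
0.04361807668526933 [-0.09114548  0.35905115 -3.79995595] 0.0011454523686097627 14.65
the job is handed in; nothing more can be done
```

```bash
python3 - <<'E'
from h import *
for f in("side0","sg"):
    W=cloud(np.load(f+".npz"))
    for p,st in topseg(W,.008,.04,(.3,.7,-.3,-.14)):
        if st[4]>100: print(f,st[4],*rect(p[:,:2]))
E
```

```text
side0 1352 [ 478.4 -217.9] [ 45.4 152.6] 79.94
side0 342 [ 616.3 -255.9] [27.3 66.9] 77.7
sg 1355 [ 478.8 -209.7] [152.8  44.7] 5.39
sg 342 [ 616.4 -256.2] [28. 67.] 78.08
```

```bash
python3 - <<'E'
from h import *
for f in("side0","sg"):
    W=cloud(np.load(f+".npz"))
    for p,st in topseg(W,.008,.04,(.3,.7,-.3,-.14)):
        if st[4]>1000:
            q=p[:,:2]; w,V=np.linalg.eigh(np.cov(q.T)); print(f,st,q.mean(0)*1e3,V[:,1])
E
```

```text
side0 [ 203  393   98   31 1352] [ 481.05821038 -216.22780357] [-0.99936806  0.03554561]
sg [ 203  393   98   32 1355] [ 480.97209184 -216.20321447] [-0.99946303  0.03276658]
```

The job is done and handed in at 14.65 s, with no verdict reported. I pinched the lever's knob and swung it upright while the cassette was still seated. I then pinched both catches at 50 N grip, drew the cassette straight up and held it there.

**Last checks:**
- **Lever:** about -0.02 rad from upright, measured in both cameras. It did not move while the cassette was drawn.
- **Cassette:** its top is at z = 0.229 m and looks level. That puts the underside about 50 mm above the unit's top. The wrist force of about -3.5 N fits its weight, and the arm was still.
- **Catches:** the finger gap reads 44 mm, below the 50 mm expected with both catches fully pinched. I take this to be give under the 50 N grip; I did not measure the catch travel itself.
- **Brief load:** 24 N upward appeared on the tool when the jaws first closed, and was gone once the lift began.
- **Bystanders:**
  - **Spray:** its image patch was unchanged at the end.
  - **Drink:** the final image differed in 6.5% of its patch. Its depth outline was unchanged with the cassette pinched, before the lift.
  - **Syringe:** the final image differed in 23% of its patch, most likely the arm's shadow. Before the lift, a fitted rectangle came out differently, but the centroid agreed within 0.1 mm and the axis within 0.003 rad. I did not repeat that depth check after the lift.

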